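# Pop a jam tub and trap it on the landing

## Task

The end stop of the jam dispenser has been taken off for cleaning, so a released tub would be pushed right off the open end. Press the red key fully down with one finger, and with the other finger stop the tub that the spring sends out, while it is on the landing and before it goes over the end. Finish while holding like that: key still fully down, the tub upright and held back on the landing by your other finger; do not grip, lift or tip the tub, and leave the other things on the counter alone.

Things in the scene. Friction and masses are not known exactly. Their poses are not given: they have to be found in the camera images.
- dispenser: Steel and blue jam-tub dispenser, fixed. Origin on the counter under the waiting tub; +x along its lane to the open end, z up. Lane: open-topped straight channel, floor 30 mm above the counter, 50 mm wide inside (y -25 to 25), walls 4 mm thick, tops at 48 mm, x -90 (back plate, top at 80 mm) to 115 (open end). Blue key block beside it: x 48 to 108, y 28 to 92, top at 34 mm.
- landing (a point): Point on the lane floor at dispenser x = 78, y = 0, 30 mm above the counter, level with the key: middle of the landing, the free part of the lane from the gate to the open end. The gate is an orange tooth (16 mm wide, x 23 to 28, top 7 mm above the floor), one piece with the red key: it sinks with it and frees the tub after 5 to 7 mm.
- open_end (a point): Point on the lane floor at the open end, dispenser x = 115, y = 0; a yellow line lies 5 mm before it. Nothing stops a tub here: its centre must not get closer than 10 mm to this point.
- key_top (a point): Centre of the top of the red round push key (28 mm diameter) at dispenser x = 78, y = 62: 62 mm sideways from the middle of the landing. 53 mm above the counter when up, 43 mm when fully down (13 mm above the lane floor, so an equally long finger over the landing stays clear of the floor).
- key (a joint): Travel of the red key: 0 up, 0.010 m fully down. It springs back; about 2.3 N to start and 4 N at the bottom, plus up to 4 N of rubbing at the gate.
- pusher (a joint): Travel of the grey spring pusher (46 mm wide, 30 mm high) behind the tub, 0 to 0.135 m towards the open end. It pushes the tub with about 3.5 N; once the gate is down the tub moves at up to about 80 mm/s until something stops it, else over the open end in about 2 s.
- tub: The jam tub waiting in the dispenser: round, 46 mm diameter, 42 mm high, yellow lid, about 70 g, loose. Origin at the centre of its underside; z up. At the start it is against the gate at dispenser x = 0.
- spare_tub: Jam tub with a green lid, 46 mm diameter, 42 mm high, loose on the counter. Bystander. Origin at the centre of its underside.
- cup: Steel cup, 72 mm diameter, 75 mm high, loose on the counter. Bystander. Origin at the centre of its underside.
- bottle: Orange drink bottle, 64 mm diameter, 200 mm high, loose on the counter. Bystander. Origin at the centre of its underside.
Not all that is in view belongs to the job. Of the things that look like the dispenser, the largest one is meant.

How it is judged (in metres and radians):
On the way, in this order (a step that is already met when the one before it is completed fails the run):
1. the red key is being pressed (value of joint key above 0.005 m), for 0.02 s.
2. the tub has popped out onto the landing and a finger has stopped it (x of tub in the frame of dispenser above 0.025 m and contact force between the fingers and tub above 0.5 N and linear speed of tub below 0.02 m/s), for 0.2 s.
At the end, for the whole second after the job is handed in: The key is down (at least 8 of its 10 mm); the tub stands upright (within 0.2 rad) and still on the lane floor, its centre 25 to 105 mm along the dispenser's x, and presses with more than 0.5 N on a finger that stops it (all of step 2 and value of joint key above 0.008 m and x of tub in the frame of dispenser below 0.105 m and z of tub in the frame of dispenser between 0.025 and 0.036 m and angle between tub's own z axis and vertical below 0.2 rad); the arm keeps its last pose, push and grip.
It fails at once if the tub goes over the open end or out of the lane (x of tub in the frame of dispenser above 0.11 m or z of tub in the frame of dispenser below 0.02 m).
It fails at once if the tub is lifted (z of tub in the frame of dispenser above 0.042 m).
It fails at once if the tub is tipped (angle between tub's own z axis and vertical above 0.4 rad).
It fails at once if a bystander is disturbed (distance of any of spare_tub, cup, bottle from where it was at the start of the episode above 0.02 m).
It also fails if it takes over 38 s, if anything falls off the work surface, if the arm or the gripper's body presses on something with over 40 N, if the wrist force passes 120 N, or if a joint passes its speed limit or range.

## Robot

A 7-joint arm with a two-finger parallel gripper is mounted at the origin on the work surface. World frame = base frame: x ahead of the robot, y to its left, z up, the work surface at z = 0. Lengths are in mm, angles in rad, forces in N, time in s.
With the tool pointing down it reaches from about 350 to 900 mm from the base axis. Payload 19.9 kg.
Tool frame: the origin (TCP) lies between the finger pads; the fingertips stand 17 mm ahead of it and the grasp point (between the pads) lies 2 mm behind it; z points along the fingers, y is the direction in which the jaws open and shut (so a half turn about z gives the same grasp; the last joint's range is limited). The gripper opens to 94 mm and grips with 3 to 60 N. Pads are 16 mm wide; open, the fingers measure 119 mm over their backs; the gripper's body (75 mm by 177 mm) begins 78 mm behind the grasp point.
Start: joints at [-1.218, 0.417, -0.01, 1.614, 0.005, 1.111, -0.053], TCP at [240.378, 576.905, 222.425] pointing down, gripper open.
Joint ranges: [-2.81, 2.81], [-0.39, 2.02], [-1.27, 1.25], [0.06, 2.57], [-1.19, 4.33], [0.19, 2], [-2.82, 2.82]. Speed limits (rad/s): [1.89, 1.89, 2.39, 2.39, 3.01, 3.01, 3.01].

## Interface

Orientations are given as a unit quaternion [w, x, y, z].
In Python, from cell import read_state, eyes, ticket gives the robot as it stands.
- The arm moves only by the tool carry_out, never from a script. Its argument "targets" is one flat list of numbers, 5 for each row, row after row: the shift along the tool's x, y, z in mm, then the turn about the tool's z in units of 8 degrees (1.0 is 8 degrees), then the finger opening in mm, from 0 to 94. A call has 1 to 20 rows; each row shifts and turns the pose as measured when the row begins, along the tool's axes as they then stand; what a row does not reach is not made up. A row lasts 1/10 s, in which the tool goes at most 50 mm and 8.59 degrees, less where a joint would pass 70% of its speed; a pose out of reach is approached as far as the arm can. A call with a gripper value outside its range is refused whole. The fingers move at their own pace and stop on an object; the grip force is fixed at half the most. Time passes only in rows, so rows that do not move let the fingers close. It gives the time, the measured TCP pose, the force and the opening at its end, in the units of the state.
- read_state(): the state, without advancing time (a new reading comes with each control period).
- eyes.capture(name): name is "scene" or "side" or "wrist"; returns the picture (384x512x3 uint8, blue, green, red); there is no depth.
- eyes.camera_params(name): a dict with "camera_matrix" (3x3 intrinsics, pixels), "D" ([k1, k2, p1, p2, k3] as OpenCV has them; the pictures are not rectified), "R" (3x3) and "t" (3): a world point X has camera coordinates R X + t; the wrist camera has in their place "mount" (4x4, takes a point from camera to tool coordinates, whose origin is the TCP and whose axes are the flange's). Camera axes: x right, y down, z forward; pixel columns grow to the right and rows downward; lengths in mm; the calibration is good to about 2 mm. A picture is of the moment at which its call begins: read the wrist's pose just before it. camera_params takes no time and is no camera call.
- ticket.sign_off(): hands the job in, once; it reports no verdict.
The state is a dict: "clock": time; "joints": joint angles; "qvel": joint speeds; "joint_torque": joint torques, N m; "ee_pos": TCP position; "eef_rot": TCP orientation; "wrist_force": force on the tool from outside, world axes, zero at the start; "ft_torque": the same for the moment, N m; "width": finger opening in mm.
Only numpy, scipy, OpenCV 4.12 (cv2) and the standard library are available. Lean on these libraries where they do the work, as an engineer would, in place of code of your own. Each camera call takes 0.05 s, during which the arm holds its last target.

## Working session

There is one attempt and no reset: what is moved stays moved. The work goes in short steps, Python scripts to look and compute and a tool call to move; the robot and the scene stay as the last step left them, time stands still between calls to the robot, and variables do not carry over. Pictures are saved under pics/ and viewed, and the job is handed in when it is done.

Besides the shell and the picture viewer there is one more tool, called after "Call:" in YAML: its name, and indented under it one key for each argument. carry_out: Moves the arm, as the interface text tells. Its arguments: {"type":"object","properties":{"targets":{"type":"array"}},"required":["targets"]}

```bash
mkdir -p pics; ls
python3 - <<'E'
from cell import read_state, eyes
import cv2
print(read_state())
for n in ["scene","side","wrist"]:
    im=eyes.capture(n); cv2.imwrite(f"pics/{n}0.png",im)
    p=eyes.camera_params(n); print(n,p)
E
```

```text
pics
{'clock': 0.0, 'joints': array([-1.21748235,  0.41795432, -0.01029307,  1.61417971,  0.00471238,
        1.1106881 , -0.05303082]), 'qvel': array([-0.00039056,  0.0003671 , -0.00028954,  0.00027212,  0.00145437,
        0.00011536, -0.00010555]), 'joint_torque': array([-9.67350970e-04, -8.51240087e+01,  6.38551991e-01, -4.26006567e+01,
       -4.87880025e-02,  1.85725233e-02,  1.28717247e-04]), 'ee_pos': array([240.27974832, 576.57997354, 221.83526825]), 'eef_rot': array([-6.59586251e-05,  1.96140114e-01,  9.80575694e-01, -5.99486508e-04]), 'wrist_force': array([0.83963445, 0.64925458, 0.66558771]), 'ft_torque': array([ 0.01616188, -0.03003267, -0.05770941]), 'width': 93.8629107965015}
scene {'camera_matrix': array([[453.26289196,   0.        , 259.10717476],
       [  0.        , 453.26289196, 198.19636465],
       [  0.        ,   0.        ,   1.        ]]), 'D': array([-0.01866055,  0.        ,  0.        ,  0.        ,  0.        ]), 'R': array([[ 0.85518114,  0.51800273, -0.01839547],
       [ 0.28728199, -0.50322239, -0.81500692],
       [-0.43143282,  0.69169386, -0.5791
[... 443 characters left out ...]
55,  0.62739276, -0.61124209]]), 't': array([-401.55963874,  284.64393664,  720.12310261])}
wrist {'camera_matrix': array([[328.11276968,   0.        , 262.93762333],
       [  0.        , 328.11276968, 193.49781253],
       [  0.        ,   0.        ,   1.        ]]), 'D': array([-0.07483605,  0.        ,  0.        ,  0.        ,  0.        ]), 'mount': array([[-3.73925697e-04, -9.69620831e-01, -2.44612559e-01,
         7.05860387e+01],
       [ 9.99999922e-01, -3.93823537e-04,  3.24342992e-05,
         2.80523616e-01],
       [-1.27783155e-04, -2.44612528e-01,  9.69620903e-01,
        -1.61330881e+02],
       [ 0.00000000e+00,  0.00000000e+00,  0.00000000e+00,
         1.00000000e+00]])}
```

View pics/scene0.png

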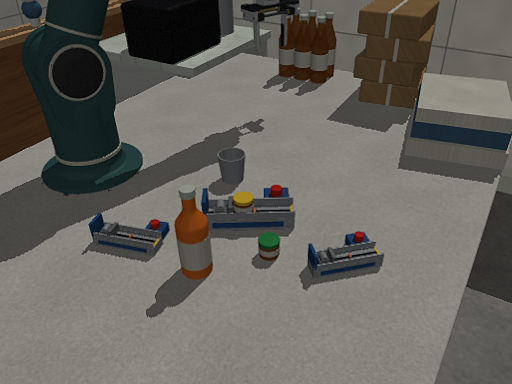

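View pics/side0.png

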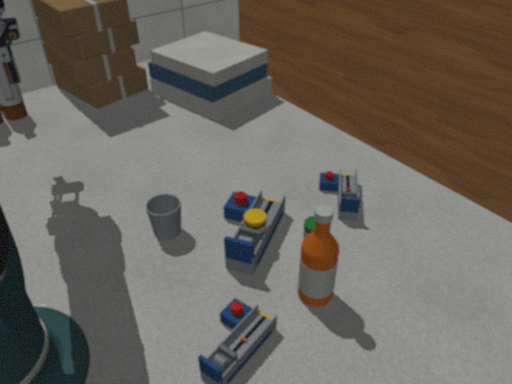

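View pics/wrist0.png

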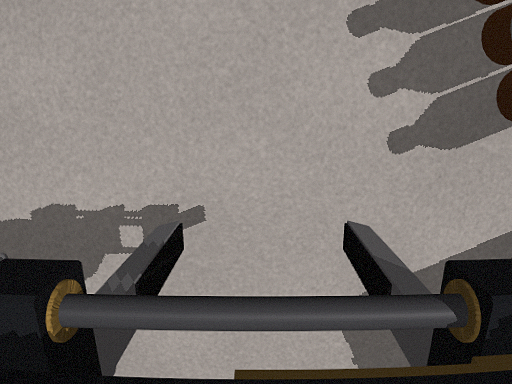

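Candidates in the scene view are the left small dispenser (130,238), the middle one with the yellow-lid tub (248,210) and the right small one (345,255). The middle one is the largest and the only one holding a tub, so I choose it. I'll check it in a crop and measure.

```bash
cat > h.py <<'E'
import cv2, numpy as np
from scipy.spatial.transform import Rotation as Ro
def ray(p,uv,T=None):
    u=cv2.undistortPoints(np.array([[uv]],float),p["camera_matrix"],np.array(p["D"]))[0,0]
    d=np.array([u[0],u[1],1.])
    if T is None:
        return -p["R"].T@p["t"], p["R"].T@d
    return T[:3,3], T[:3,:3]@d
def wristT(p,s):
    q=s["eef_rot"]; T=np.eye(4); T[:3,:3]=Ro.from_quat([q[1],q[2],q[3],q[0]]).as_matrix(); T[:3,3]=s["ee_pos"]
    return T@p["mount"]
def onz(o,d,z): return o+d*(z-o[2])/d[2]
def tri(o1,d1,o2,d2):
    A=np.stack([d1,-d2],1); s=np.linalg.lstsq(A,o2-o1,rcond=None)[0]
    a=o1+s[0]*d1;b=o2+s[1]*d2
    return (a+b)/2,np.linalg.norm(a-b)
def blobs(im,lo,hi,minA=15):
    h=cv2.cvtColor(im,cv2.COLOR_BGR2HSV); m=cv2.inRange(h,np.array(lo),np.array(hi))
    n,l,st,c=cv2.connectedComponentsWithStats(m)
    return [(c[i].round(1),st[i].tolist()) for i in range(1,n) if st[i][4]>=minA]
RED=((0,180,90),(5,255,255)); YEL=((20,150,90),(30,255,255)); GRN=((50,120,40),(80,255,255))
E
python3 - <<'E'
from h import *
for n in["scene","side"]:
    im=cv2.imread(f"pics/{n}0.png")
    for nm,c in dict(R=RED,Y=YEL,G=GRN).items(): print(n,nm,blobs(im,*c))
a=cv2.imread("pics/scene0.png")[170:250,180:320]; b=cv2.imread("pics/side0.png")[170:290,200:340]
a=cv2.resize(a,None,fx=2.8,fy=2.8,interpolation=cv2.INTER_CUBIC);b=cv2.resize(b,None,fx=2.8,fy=2.8,interpolation=cv2.INTER_CUBIC)
a=cv2.copyMakeBorder(a,0,b.shape[0]-a.shape[0],0,0,0)
cv2.imwrite("pics/crop0.png",np.hstack([a,b]))
E
```

```text
scene R [(array([275.9, 187.8]), [271, 185, 11, 7, 56]), (array([154.5, 222.1]), [151, 220, 8, 5, 34]), (array([358.6, 234.2]), [355, 232, 8, 6, 39])]
scene Y [(array([242.8, 197.9]), [233, 192, 20, 14, 215]), (array([290.7, 207.5]), [290, 204, 3, 7, 15]), (array([155.6, 241.7]), [153, 237, 7, 9, 18])]
scene G [(array([268.6, 240.3]), [258, 232, 22, 17, 282])]
side R [(array([329. , 174.1]), [326, 172, 6, 6, 20]), (array([240. , 196.2]), [236, 193, 9, 8, 60]), (array([236.1, 307.4]), [232, 303, 10, 11, 67])]
side Y [(array([254.7, 216.9]), [244, 208, 22, 18, 307])]
side G [(array([309.4, 223.5]), [305, 217, 9, 14, 98])]
```

View pics/crop0.png

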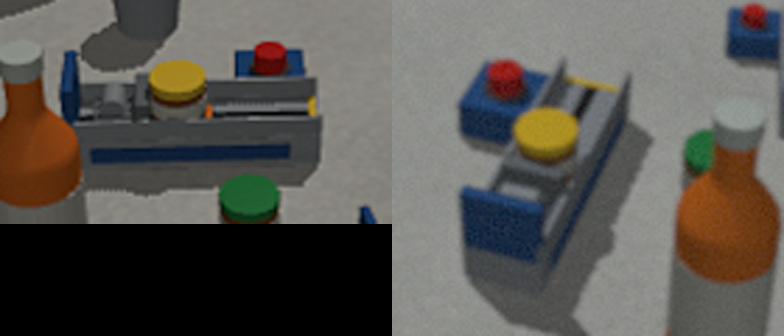

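The crop shows the middle dispenser: yellow-lid tub behind the orange tooth, key on the +y side, open end with the yellow line. Now I'll triangulate.

Run:
```python
from h import *
from cell import eyes
P={n:eyes.camera_params(n) for n in("scene","side")}
def both(a,b,z):
    r1=ray(P["scene"],a);r2=ray(P["side"],b)
    print(tri(*r1,*r2),onz(*r1,z),onz(*r2,z)); return tri(*r1,*r2)[0]
k=both((275.9,187.8),(240,196.2),49)
t=both((242.8,197.9),(254.7,216.9),69)
d=(k-t)[:2]; print(np.linalg.norm(d),np.hypot(78,62))
yaw=np.arctan2(d[1],d[0])-np.arctan2(62,78); print("yaw",np.degrees(yaw))
g=both((268.6,240.3),(309.4,223.5),40)
# cup from rims, bottle caps
both((231.5,152),(164,201),75)
both((188,189),(323,213),200)
both((154.5,222.1),(236.1,307.4),40)
both((358.6,234.2),(329,174.1),40)
```

```text
(array([535.89255395,  92.89565044,  49.41132738]), np.float64(0.9685732497468064)) [535.37637395  94.21008437  49.        ] [535.87780379  92.63043141  49.        ]
(array([504.55101261,  -0.8268654 ,  67.9870115 ]), np.float64(1.0763953865683327)) [505.61669585  -2.82803756  69.        ] [504.15641475  -1.04611832  69.        ]
98.82409720687954 99.6393496566492
yaw 33.02946408252278
(array([604.98660965, -56.95949486,  31.91715183]), np.float64(6.4156295630786175)) [610.70993431 -69.56004446  40.        ] [600.34352969 -59.37211949  40.        ]
(array([380.1327813 , 139.67235844,  81.25174906]), np.float64(1.622205352156363)) [374.24114295 147.24632355  75.        ] [383.79285861 148.4693192   75.        ]
(array([ 505.82560995, -176.79852938,  194.62478431]), np.float64(2.497865939265934)) [ 510.57535161 -180.90999181  200.        ] [ 500.00830997 -182.77790706  200.        ]
(array([ 358.81342914, -137.3165317 ,   34.54171815]), np.float64(0.4777380449776928)) [ 364.12342818 -141.8193434    40.        ] [ 356.2815683  -141.27384967   40.        ]
(array([762.0469604 ,  46.06017928,  35.63267262]), np.float64(0.022801324744842356)) [763.53605318  40.88341828  40.        ] [757.29584908  41.85561931  40.        ]
```

Heights and the tub–key distance agree with the given sizes (98.8 mm measured against 99.6 mm). The dispenser yaw is about 33°. Next I move above it at the current height.

Call:
carry_out:
  targets: [-34,-25,0,0,50,-34,-25,0,0,50,-34,-25,0,0,50,-34,-25,0,0,50,-34,-25,0,0,50,-34,-25,0,0,50,-34,-25,0,0,50,-34,-25,0,0,50,-34,-25,0,0,50,-34,-25,0,0,50,-34,-25,0,0,50,-34,-25,0,0,50,-34,-25,0,0,50,-34,-25,0,0,50,0,0,0,0,50]

```text
clock: 1.65
ee_pos: [554.0, 49.8, 219.9]
eef_rot: [-0.001, 0.194, 0.981, -0.002]
wrist_force: [-0.7, -0.2, 0.6]
width: 50.2
```

Call:
carry_out:
  targets: [0,0,0,-1,50,0,0,0,-1,50,0,0,0,-1,50,0,0,0,-1,50,0,0,0,-1,50,0,0,0,-1,50,0,0,0,-0.95,50,0,0,0,0,50]

```text
clock: 2.45
ee_pos: [552.9, 49.2, 218.0]
eef_rot: [-0.004, -0.303, 0.953, -0.001]
wrist_force: [-0.5, 0.0, 0.2]
width: 50.2
```

Run:
```python
from h import *
from cell import eyes,read_state
p=eyes.camera_params("wrist"); s=read_state(); im=eyes.capture("wrist"); cv2.imwrite("pics/w1.png",im)
T=wristT(p,s)
for nm,c,z in (("R",RED,53),("Y",YEL,72),("O",((6,180,90),(18,255,255)),37)):
    for b in blobs(im,*c,30): print(nm,b,onz(*ray(p,b[0],T),z))
print(s["ee_pos"],T[:3,3])
```

```text
R (array([306.7, 193.7]), [294, 182, 26, 25, 511]) [535.82213451  92.3860452   53.        ]
Y (array([249.4, 114.2]), [225, 90, 49, 50, 1917]) [ 5.03863883e+02 -4.23265501e-01  7.20000000e+01]
Y (array([246.8, 214.3]), [225, 211, 45, 7, 230]) [584.09105626  52.03181108  72.        ]
O (array([52.3,  8.8]), [17, 0, 70, 24, 1139]) [ 530.96221874 -223.79129828   37.        ]
O (array([98.8,  3.7]), [88, 0, 18, 12, 110]) [ 500.9029142  -184.94188536   37.        ]
O (array([139.1,  22.7]), [128, 0, 17, 41, 233]) [ 493.81742051 -141.29167533   37.        ]
O (array([250.4, 140. ]), [243, 139, 14, 3, 32]) [525.63257026  14.25955424  37.        ]
[552.86318644  49.24543441 218.00116398] [496.36696843   9.13369662 379.83523429]
```

View pics/w1.png

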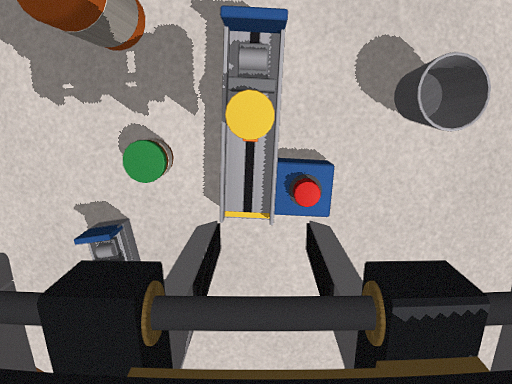

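Run:
```python
from h import *
from cell import eyes,read_state
p=eyes.camera_params("wrist"); s=read_state(); im=cv2.imread("pics/w1.png"); T=wristT(p,s)
print(s["ee_pos"])
f=lambda uv,z:onz(*ray(p,uv,T),z)[:2]
L=f((246.8,214.3),30); t=f((249.4,114.2),72); k=f((306.7,193.7),53); g=f((250.4,139.5),37)
print(L,np.linalg.norm(L-t),np.degrees(np.arctan2(*(L-t)[::-1])))
# line ends
l,r=f((226,214),30),f((269,215),30); print("line dir",np.degrees(np.arctan2(*(r-l)[::-1])),np.linalg.norm(r-l))
# blue key block & back plate
h=cv2.cvtColor(im,cv2.COLOR_BGR2HSV); m=cv2.inRange(h,np.array((105,120,60)),np.array((125,255,255)))
c,_=cv2.findContours(m,cv2.RETR_EXTERNAL,cv2.CHAIN_APPROX_NONE)
for q in c:
    if cv2.contourArea(q)>300: print(cv2.minAreaRect(q),cv2.boundingRect(q))
yaw=np.radians(32.8); R=np.array([[np.cos(yaw),-np.sin(yaw)],[np.sin(yaw),np.cos(yaw)]])
for w in(k,L,g): print("disp frame",R.T@(w-t))
e=s["eef_rot"]; Rt=Ro.from_quat([e[1],e[2],e[3],e[0]]).as_matrix(); print("tool x yaw",np.degrees(np.arctan2(Rt[1,0],Rt[0,0])),"tilt",Rt[:,2])
tgt=(t+R@[78,31]+k+R@[0,-31])/2; print(tgt, Rt.T@np.r_[tgt-s["ee_pos"][:2],0])
```

```text
[552.84855632  49.20938415 217.98150193]
[596.07509181  57.62628213] 109.07804644878723 32.02976032667772
line dir 123.57331997688743 48.00147977104261
((303.8755187988281, 188.49221801757812), (56.327598571777344, 54.39386749267578), 3.5763344764709473) (275, 161, 59, 56)
((253.46725463867188, 19.056896209716797), (66.23844146728516, 24.60452651977539), 3.3664608001708984) (221, 6, 67, 27)
disp frame [77.42866926 60.31785644]
disp frame [109.0681903   -1.46631583]
disp frame [25.73647686  0.40495335]
tool x yaw -145.02275106034608 tilt [-0.00626066 -0.00364169 -0.99997377]
[552.58843349  67.22476507] [-10.1139345  14.9105952  -0.0639778]
```

Call:
carry_out:
  targets: [-10,15,0,0.3,50,0,0,0,0,50,0,0,20,0,50,0,0,20,0,50,0,0,20,0,50,0,0,20,0,50,0,0,20,0,50,0,0,10,0,50,0,0,0,0,50]

```text
clock: 3.4
ee_pos: [552.0, 65.3, 104.6]
eef_rot: [-0.003, -0.265, 0.964, -0.002]
wrist_force: [0.9, 0.1, -0.0]
width: 49.8
```

```bash
cat > chk.py <<'E'
import sys
from h import *
from cell import eyes,read_state
s=read_state(); e=s["eef_rot"]; Rt=Ro.from_quat([e[1],e[2],e[3],e[0]]).as_matrix()
print(s["clock"],s["ee_pos"],s["wrist_force"],s["width"],"x yaw",np.degrees(np.arctan2(Rt[1,0],Rt[0,0])),"z",Rt[:,2])
yaw=np.radians(32.6); R=np.array([[np.cos(yaw),-np.sin(yaw)],[np.sin(yaw),np.cos(yaw)]])
tip=s["ee_pos"]+17*Rt[:,2]
for sg in(1,-1):
    q=tip+sg*(s["width"]+12.5)/2*Rt[:,1]; print("finger tip disp",R.T@(q[:2]-[504.1,-0.5]),q[2])
tgt=np.array([552.6,67.2]); print("to target",Rt.T@np.r_[tgt-tip[:2],0])
p=eyes.camera_params("wrist"); T=wristT(p,s)
out=[]
for n in sys.argv[2:]:
    im=eyes.capture(n); 
    if n=="wrist":
        for nm,c,z in (("R",RED,53),("Y",YEL,72)):
            for b in blobs(im,*c,60):
                w=onz(*ray(p,b[0],T),z); print(nm,b,w,R.T@(w[:2]-[504.1,-0.5]))
        out.append(im)
    else:
        a=im[160:240,190:310] if n=="scene" else im[170:280,200:320]
        out.append(a)
    cv2.imwrite(f"pics/{sys.argv[1]}_{n}.png", out[-1] if n=="wrist" else cv2.resize(out[-1],None,fx=5,fy=5,interpolation=cv2.INTER_CUBIC))
E
python3 chk.py a wrist scene side
```

```text
3.4 [552.00865992  65.26020683 104.60527208] [ 0.89094586  0.11697765 -0.03891072] 49.7788297757063 x yaw -149.22469321543826 z [-0.0047916  -0.00503533 -0.99997584]
finger tip disp [76.66683483 60.68341268] 87.54731242381119
finger tip disp [74.68456662 -1.5637529 ] 87.6640530780099
to target [-1.61435669  1.39590416 -0.0134223 ]
R (array([308.2, 212.7]), [290, 194, 40, 41, 1009]) [533.24187241  89.83750686  53.        ] [73.22184976 60.40425972]
Y (array([208.6, 103.4]), [171, 64, 77, 80, 4824]) [ 5.03516536e+02 -6.97512920e-02  7.20000000e+01] [-0.25973512  0.67681736]
Y (array([238.6, 249.9]), [219, 246, 39, 8, 268]) [573.2532956   59.75246658  72.        ] [90.72062836 13.50205954]
```

View pics/a_wrist.png

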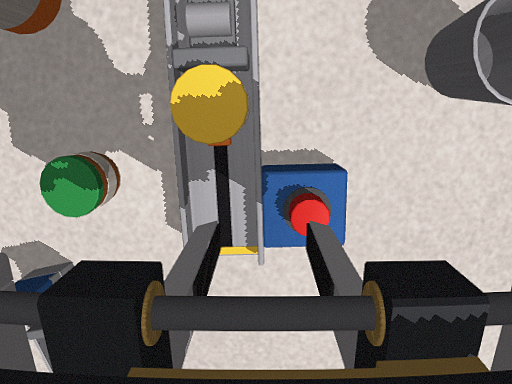

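View pics/a_side.png

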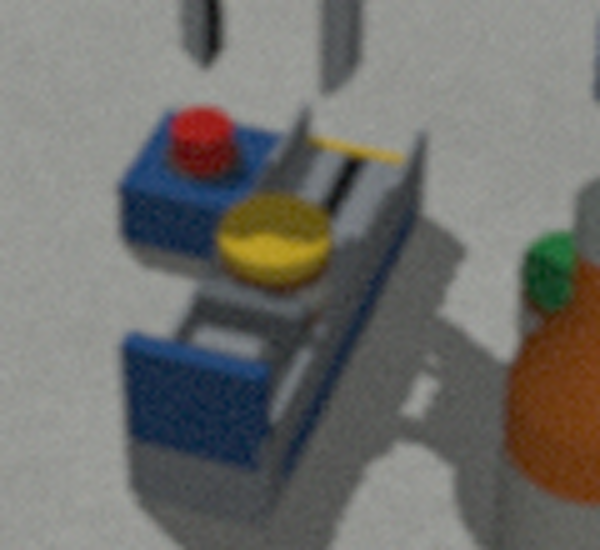

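View pics/a_scene.png

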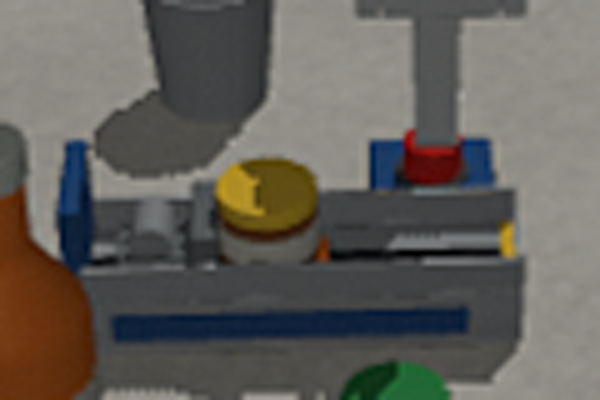

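The fingers are over the key and the landing lane (landing finger's tip at disp. x≈75, y≈-1.6; key finger's at 77, 61). Small trim, then descend to just above the key.

Call:
carry_out:
  targets: [-2,1.5,0,-0.2,50,0,0,14,0,50,0,0,14,0,50,0,0,0,0,50,0,0,0,0,50]

```text
clock: 4.05
ee_pos: [555.1, 68.3, 78.0]
eef_rot: [-0.0, -0.28, 0.96, -0.002]
wrist_force: [0.3, -0.4, -0.0]
width: 49.9
```

```bash
python3 chk.py b scene side
```

```text
4.05 [555.11658835  68.28429544  78.00192735] [ 0.30663054 -0.40268361 -0.02648491] 49.91099819861461 x yaw -147.4200725676747 z [ 9.52960906e-04 -3.57874356e-03 -9.99993142e-01]
finger tip disp [80.02969438 61.60656823] 60.89192783001844
finger tip disp [80.00807748 -0.80403765] 61.112160038576384
to target [2.68533667e+00 5.01445714e-01 1.24904083e-03]
```

View pics/b_side.png

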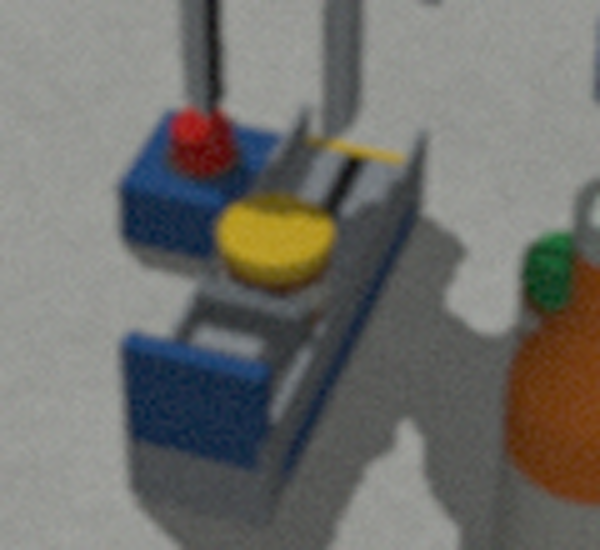

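View pics/b_scene.png

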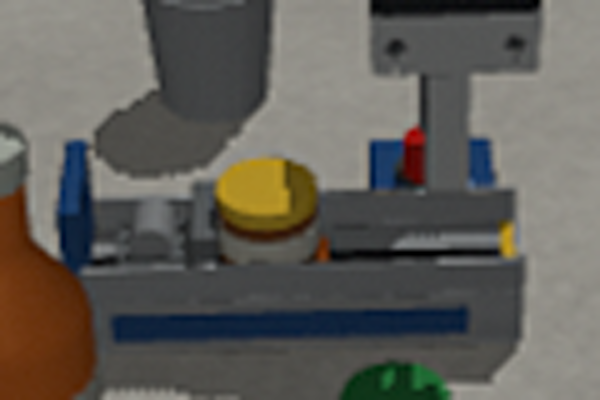

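Call:
carry_out:
  targets: [3.5,0.5,0,0,50,0,0,5,0,50,0,0,0,0,50]

```text
clock: 4.45
ee_pos: [552.0, 66.7, 73.6]
eef_rot: [0.001, -0.28, 0.96, -0.002]
wrist_force: [0.1, -0.3, 0.6]
width: 50.0
```

```bash
python3 chk.py c
```

```text
4.45 [552.00125355  66.6961242   73.61387617] [ 0.10142683 -0.34425083  0.61973507] 50.0460181366083 x yaw -147.42718563918365 z [ 0.00234822 -0.00329616 -0.99999181]
finger tip disp [76.57613916 62.00577592] 56.48761275637929
finger tip disp [76.54641098 -0.53972424] 56.740418019475115
to target [-7.72367272e-01  1.70984099e-01 -5.33305238e-04]
```

Aligned. Now press in small steps to about tip height 43.

Call:
carry_out:
  targets: [0,0,5,0,50,0,0,5,0,50,0,0,3,0,50]

```text
clock: 4.75
ee_pos: [552.5, 66.7, 60.3]
eef_rot: [0.001, -0.28, 0.96, -0.002]
wrist_force: [-1.2, -1.2, 9.3]
width: 50.3
```

```bash
python3 chk.py d wrist scene side
```

```text
4.75 [552.49879575  66.7210711   60.27935934] [-1.1563761  -1.20907776  9.33948462] 50.33369230029492 x yaw -147.4331677964219 z [ 0.00349912 -0.00301945 -0.99998932]
finger tip disp [77.03125946 61.89593562] 43.1404209224094
finger tip disp [76.9945179  -0.93712988] 43.41866089884538
to target [-0.3205888   0.42442471 -0.00145511]
R (array([311.8, 226.8]), [293, 210, 46, 45, 736]) [530.45000109  84.19184108  53.        ] [67.82811128 57.15223375]
Y (array([196. , 115.3]), [146, 65, 100, 102, 7902]) [510.63422027   4.57230332  72.        ] [8.23757837 0.7527271 ]
Y (array([232.1, 274.4]), [212, 270, 42, 9, 335]) [568.79474303  58.71223204  72.        ] [86.40406208 15.02784933]
```

View pics/d_scene.png

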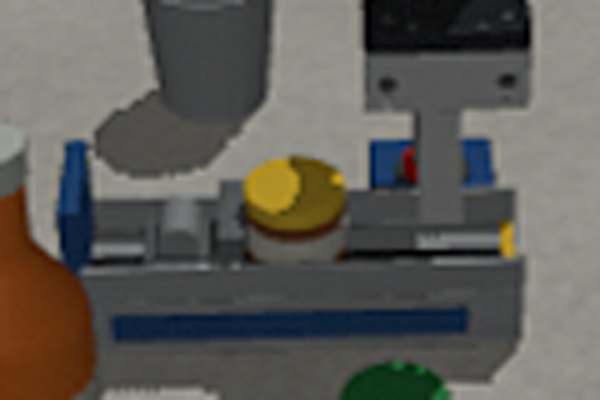

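View pics/d_side.png

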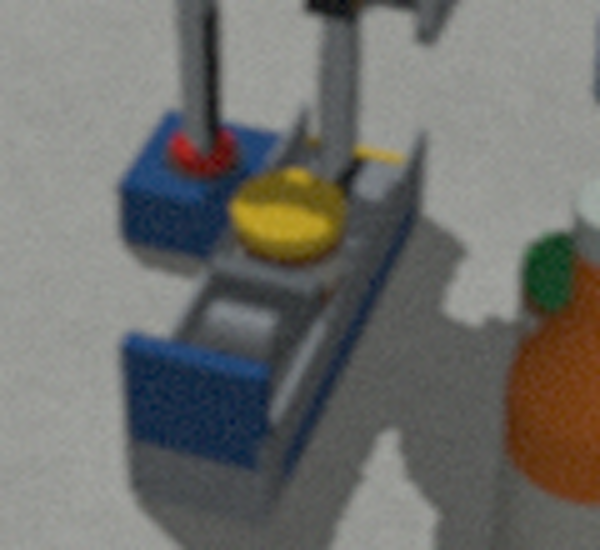

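The tub is released and moving, and the finger is in its way. I keep pressing lightly while it arrives.

Call:
carry_out:
  targets: [0,0,1.5,0,50,0,0,1,0,50,0,0,1,0,50,0,0,1,0,50,0,0,1,0,50,0,0,1,0,50]

```text
clock: 5.5
ee_pos: [552.9, 66.8, 59.8]
eef_rot: [0.001, -0.281, 0.96, -0.001]
wrist_force: [-9.6, -1.9, 26.9]
width: 50.4
```

```bash
python3 chk.py e wrist scene side
```

```text
5.5 [552.87512857  66.80482786  59.77765254] [-9.57173102 -1.89358423 26.86453531] 50.37153240816597 x yaw -147.40559249394875 z [ 0.00330317 -0.00146366 -0.99999347]
finger tip disp [77.38975733 61.80690655] 42.68306290617841
finger tip disp [77.38324287 -1.06434024] 42.87246408151958
to target [ 0.05282856  0.53235316 -0.0017091 ]
R (array([312.4, 226.5]), [293, 210, 47, 44, 727]) [530.39350009  84.29750997  53.        ] [67.83744319 57.27169585]
Y (array([200.1, 191.3]), [153, 145, 95, 94, 6933]) [540.17562789  23.73242395  72.        ] [43.44772127  0.97816928]
Y (array([232.7, 274. ]), [212, 270, 42, 9, 346]) [568.55831979  58.81961218  72.        ] [86.26274004 15.24568992]
```

View pics/e_scene.png

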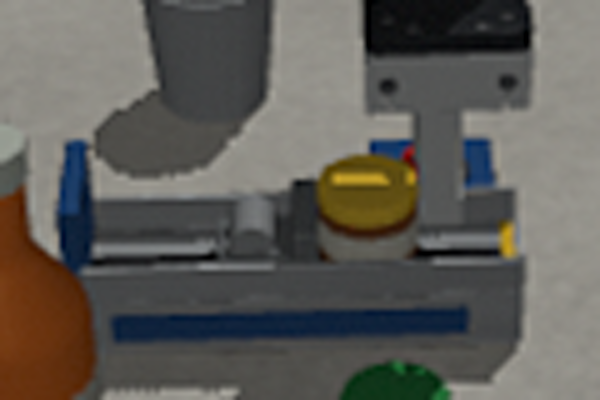

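View pics/e_wrist.png

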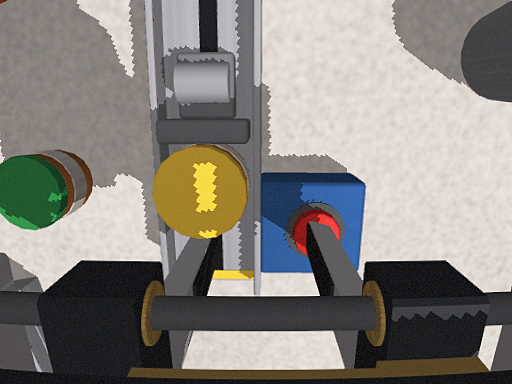

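View pics/e_side.png

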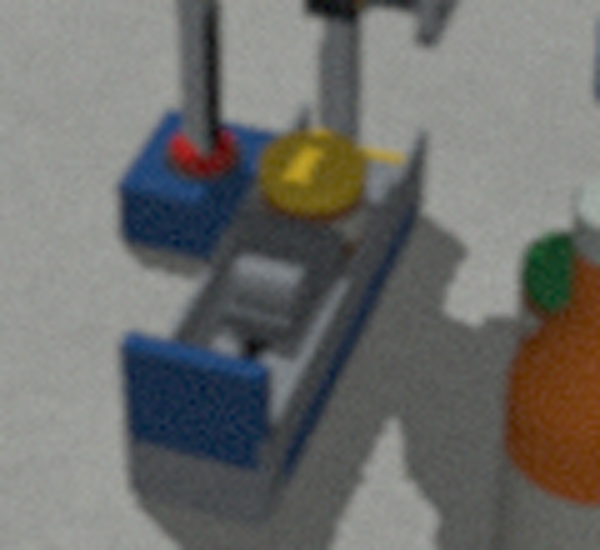

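The tub is stopped against the finger at disp. x ≈ 45 and the key is bottomed (tip 42.7 mm). I ease the push a little and hold, then check that it's steady.

Call:
carry_out:
  targets: [0,0,0.6,0,50,0,0,0.6,0,50,0,0,0.6,0,50,0,0,0.6,0,50,0,0,0.6,0,50,0,0,0.6,0,50]

```text
clock: 6.25
ee_pos: [552.8, 66.8, 60.0]
eef_rot: [0.001, -0.281, 0.96, -0.001]
wrist_force: [-7.0, -1.5, 20.0]
width: 50.1
```

```bash
python3 chk.py f wrist; python3 chk.py g wrist side
```

```text
6.25 [552.83784433  66.80742053  59.98699763] [-7.02738162 -1.5391773  19.99233612] 50.0933233014379 x yaw -147.32008317620043 z [ 3.01198580e-03 -7.80700046e-04 -9.99995159e-01]
finger tip disp [77.31507002 61.70255291] 42.915616567707545
finger tip disp [77.40207357 -0.89054674] 43.05854327922346
to target [ 0.0241542   0.49767388 -0.00118746]
R (array([312.1, 226.4]), [293, 210, 47, 45, 737]) [530.42009405  84.17419168  53.        ] [67.79340704 57.15347802]
Y (array([200.1, 191.3]), [153, 145, 95, 94, 6930]) [540.26510717  23.70041447  72.        ] [43.50585753  0.902994  ]
Y (array([232.8, 273.8]), [212, 270, 42, 9, 330]) [568.51505548  58.86083017  72.        ] [86.24849897 15.30372366]
6.3 [552.81661629  66.81108956  59.97191164] [-6.64609288 -1.26998051 19.47990541] 49.73140563383372 x yaw -147.3174131615913 z [ 2.94144847e-03 -7.57927815e-04 -9.99995387e-01]
finger tip disp [77.29715603 61.5370969 ] 42.90271839503181
finger tip disp [77.38657059 -0.69409028] 43.0412617341871
to target [ 0.00744492  0.4821509  -0.00108878]
R (array([312. , 226.4]), [293, 210, 47, 45, 754]) [530.42402653  84.12666476  53.        ] [67.77111385 57.11132014]
Y (array([200.1, 191.3]), [153, 145, 95, 94, 6927]) [540.24194773  23.70373942  72.        ] [43.48813819  0.91827274]
Y (array([232.9, 273.8]), [212, 270, 42, 9, 332]) [568.45937195  58.90395182  72.        ] [86.22482093 15.37005225]
```

View pics/g_side.png

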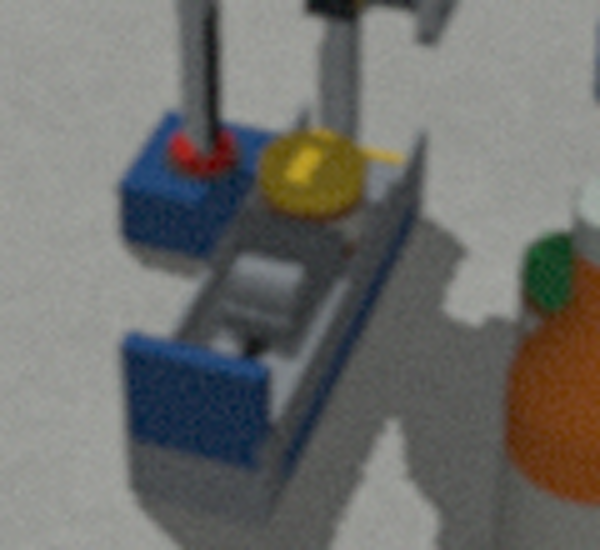

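Everything is steady: lid position unchanged, key bottomed with about 20 N, well above its 8 N worst case. Handing in.

```bash
python3 -c "
from cell import ticket
print(ticket.sign_off())"
```

```text
the job is handed in; nothing more can be done
None
```

I pressed the red key to its stop with one finger, and the other finger stopped the tub on the landing. I handed in at about 6.3 s with both still held.

**Last checks, just before handing in:**
- **Key:** the fingertip on it was at 42.9 mm, against 43 mm for fully down. The upward force on the tool was about 20 N and steady.
- **Tub:** it looked upright and against the finger. Its lid stayed at the same pixel across three looks, from 5.5 s to 6.3 s.
- **Tub position:** it stands at about 43 to 47 mm along the lane. The camera gives 43.5 mm, while the finger's position puts it at about 46 to 47 mm. Both are well inside the 25 to 105 mm limits.
- **Tub contact force:** I could not measure it apart from the key's. It should be close to the pusher's roughly 3.5 N.
- **Bystanders:** I never came near the cup, the bottle or the spare tub, and they looked unmoved in the pictures. I did not measure them again.

The only step that disagreed was the early sideways moves, which ended up to about 3 mm off, or 17 mm on the long first move. I corrected them before going down.

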